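Line up the reagents by height

TASK

Line up the vial and the three bottles on the white tray's round marks in order of height: the shortest on the mark next to the green end block, rising to the tallest at the grey end. Each stands upright on the tray, centred on its own mark to within about a centimetre; tip none of them over on the way, and leave the glass beaker undisturbed.

Things in the scene. Friction and masses are not known exactly. Their poses are not given: they have to be found in the camera images.
- vial: Small clear sample vial with a red screw cap; stands upright and loose on the bench. 23 mm in diameter, 52 mm tall in all, the shortest of the four; grasp it round its body, between 10 and 45 mm above its underside. Origin: centre of its underside, z up the vial, round about z.
- white_bottle: Small white bottle with a white screw cap; stands upright and loose on the bench. Body 48 mm in diameter, 87 mm tall in all. Cap and neck about 43 mm wide from 62 to 87 mm above its underside, the place to grasp; second shortest. Origin: centre of its underside, z up the bottle, round about z.
- blue_cap_bottle: White bottle with a blue screw cap; stands upright and loose on the bench. Body 62 mm in diameter, 123 mm tall in all. Cap 40 mm in diameter from 103 to 122 mm above its underside, the place to grasp, over sloping shoulders; second tallest. Origin: centre of its underside, z up the bottle, round about z.
- amber_bottle: Brown (amber) bottle with a red screw cap; stands upright and loose on the bench. Body 68 mm in diameter, 144 mm tall in all. Cap 41 mm in diameter from 119 to 143 mm above its underside, the place to grasp, over sloping shoulders; the tallest. Origin: centre of its underside, z up the bottle, round about z.
- mark_a: First of four equal marks: white disc, blue rim, 70 mm across, 12 mm blue centre dot, flush on the tray (fixed white slab 80 x 318 x 8 mm without walls; its top is 8 mm above the bench); the marks lie in a straight row 80 mm apart. Origin: centre of the mark on the tray's top, z up; y runs along the row from mark_d towards mark_a, x across it.
- mark_b: Second of four equal marks: white disc, blue rim, 70 mm across, 12 mm blue centre dot, flush on the tray (fixed white slab 80 x 318 x 8 mm without walls; its top is 8 mm above the bench); the marks lie in a straight row 80 mm apart. Origin: centre of the mark on the tray's top, z up; y runs along the row from mark_d towards mark_a, x across it.
- mark_c: Third of four equal marks: white disc, blue rim, 70 mm across, 12 mm blue centre dot, flush on the tray (fixed white slab 80 x 318 x 8 mm without walls; its top is 8 mm above the bench); the marks lie in a straight row 80 mm apart. Origin: centre of the mark on the tray's top, z up; y runs along the row from mark_d towards mark_a, x across it.
- mark_d: Fourth of four equal marks: white disc, blue rim, 70 mm across, 12 mm blue centre dot, flush on the tray (fixed white slab 80 x 318 x 8 mm without walls; its top is 8 mm above the bench); the marks lie in a straight row 80 mm apart. Origin: centre of the mark on the tray's top, z up; y runs along the row from mark_d towards mark_a, x across it.
- green_end: Green block, 60 x 12 x 18 mm, fixed upright on the bench against one end of the tray: the end where the shortest goes. It may be at either end, 45 mm beyond the centre of mark_a or of mark_d; a grey block of the same shape is at the other end. Origin: centre of its underside; its 60 mm length (x) lies across the row.
- beaker: Glass beaker, 54 mm in diameter, 70 mm tall, loose on the bench beyond the right-hand end of the tray; a bystander, to be left alone. Origin: centre of its underside.
Mind the look-alikes: they are no part of the job. Several things have the shape of the green_end; the one meant has the colours described above.

How it is judged (in metres and radians):
At the end, for the whole second after the job is handed in: From the mark next to the green block to the mark at the grey end: vial, small white bottle, blue-capped bottle, amber bottle. Each is centred within 12 mm of its mark, stands on the tray (underside within 4 mm of its top), upright within 0.1 rad, released and at rest (((horizontal distance between green_end and mark_a below 0.08 m and horizontal distance between vial and mark_a below 0.012 m and z of vial in the frame of mark_a between -0.004 and 0.004 m and horizontal distance between white_bottle and mark_b below 0.012 m and z of white_bottle in the frame of mark_b between -0.004 and 0.004 m and horizontal distance between blue_cap_bottle and mark_c below 0.012 m and z of blue_cap_bottle in the frame of mark_c between -0.004 and 0.004 m and horizontal distance between amber_bottle and mark_d below 0.012 m and z of amber_bottle in the frame of mark_d between -0.004 and 0.004 m) or (horizontal distance between green_end and mark_d below 0.08 m and horizontal distance between vial and mark_d below 0.012 m and z of vial in the frame of mark_d between -0.004 and 0.004 m and horizontal distance between white_bottle and mark_c below 0.012 m and z of white_bottle in the frame of mark_c between -0.004 and 0.004 m and horizontal distance between blue_cap_bottle and mark_b below 0.012 m and z of blue_cap_bottle in the frame of mark_b between -0.004 and 0.004 m and horizontal distance between amber_bottle and mark_a below 0.012 m and z of amber_bottle in the frame of mark_a between -0.004 and 0.004 m)) and angle between each of vial, white_bottle, blue_cap_bottle, amber_bottle's own z axis and vertical below 0.1 rad and linear speed of each of vial, white_bottle, blue_cap_bottle, amber_bottle below 0.02 m/s); the robot touches nothing.
It fails at once if the vial or a bottle tips over (more than 0.6 rad) (angle between any of vial, white_bottle, blue_cap_bottle, amber_bottle's own z axis and vertical above 0.6 rad).
It fails at once if the glass beaker is disturbed (moved more than 20 mm or tipped more than 0.3 rad) (distance of beaker from where it was at the start of the episode above 0.02 m or angle between beaker's own z axis and vertical above 0.3 rad).
It also fails if it takes over 90 s, if anything falls off the work surface, if the arm or the gripper's body presses on something with over 40 N, if the wrist force passes 120 N, or if a joint passes its speed limit or range.

ROBOT

A 6-joint arm with a two-finger parallel gripper is mounted at the origin on a cart in front of the work surface, level with it; the furniture and walls round the work are solid. World frame = base frame: x ahead of the robot, y to its left, z up, the work surface at z = 0. Lengths are in m, angles in degrees, forces in N, time in s.
With the tool pointing down it reaches from about 0.4 to 0.825 m from the base axis. Payload 7 kg.
Tool frame: the origin (TCP) lies midway between the tips of the shut fingers; the grasp point (between the pads) lies 19 mm behind it; z points along the fingers, y is the line along which they close (so a half turn about z gives the same grasp; the last joint's range is limited). The gripper opens to 88 mm and grips with 3 to 60 N. Pads are 19 mm wide; open, the fingers measure 130 mm over their backs; the gripper's body (78 mm by 193 mm) begins 47 mm behind the grasp point.
Start: joints at [86.694, 20.546, 0.682, 0, -70.136, -16.507], TCP at [0.229, 0.635, 0.227] pointing down, gripper open.
Joint ranges: [-176.03, 176.03], [-82.01, 121.73], [-58.28, 71.71], [-173.87, 95.51], [-174.79, -0.11], [-173.66, 173.66]. Speed limits (degrees/s): [136.94, 136.94, 172.46, 180, 180, 180].

INTERFACE

Orientations are given as [roll, pitch, yaw] about the fixed x, y, z axes, in that order (R = Rz(yaw) Ry(pitch) Rx(roll)).
In Python, from plant import ctrl gives the robot as it stands. The module is installed in compiled form; this text tells all that it offers.
- The arm moves only by the tool send_rows, never from a script. Its argument "plan" is a list that holds one entry, the list of rows, each a list of 6 numbers: the shift along the tool's x, y, z in fractions of the full range, 1 being 30 cm, then the turn, a rotation vector about the tool's x, y, z in normalised numbers (1 is pi rad). A call has 1 to 8 rows; each row is the pose to reach, as a shift and turn from the pose commanded when the call began, along the tool's axes at that moment; what a row does not reach only later rows make up. A row lasts 1/12 s, in which the tool goes at most 41.7 mm and 7.16 degrees, less where a joint would pass 70% of its speed; a pose out of reach is approached as far as the arm can. No shift or turn number may pass 1 either way. A call with a gripper value outside its range is refused whole. "fingers" is the opening, from 0 (shut) to 1 (fully open), set as the call begins (left out, the last holds). The fingers move at their own pace and stop on an object; the grip force is fixed at half the most. Time passes only in rows, so rows that repeat a pose let the fingers close. It gives the time, the measured TCP pose, the force, the opening and the grip force at its end, in the units of the state.
- ctrl.get_obs(): the state, without advancing time (a new reading comes with each control period).
- ctrl.snapshot(name): name is "scene" or "side" or "wrist"; returns a dict with "img" (384x512x3 uint8, red, green, blue), "K" (3x3 intrinsics, pixels), "pose" (4x4, takes a point from camera to world coordinates). Camera axes: x right, y down, z forward; pixel columns grow to the right and rows downward; lengths in m; the calibration is good to about 2 mm. The wrist camera is an equidistant fisheye: a pixel r from the principal point sees the ray r / f radians off the axis. A picture is of the moment at which its call begins. There is no depth.
- ctrl.close_job(): hands the job in; it is judged then, once.
The state is a dict: "clock": time; "joint_pos": joint angles; "qvel": joint speeds; "tau": joint torques, N m; "tool_pos": TCP position; "orientation": TCP orientation; "force": force on the tool from outside, world axes, zero at the start; "moment": the same for the moment, N m; "opening": finger opening in m; "gripper_force": force on a finger pad.
Only numpy, scipy, OpenCV 4.12 (cv2) and the standard library are available. Lean on these libraries where they do the work, as an engineer would, in place of code of your own. Each camera call takes 0.05 s, during which the arm holds its last target. There are 200 camera calls.

## Working session

There is one attempt and no reset: what is moved stays moved. The work goes in short steps, Python scripts to look and compute and a tool call to move; the robot and the scene stay as the last step left them, time stands still between calls to the robot, and variables do not carry over. Pictures are saved under pics/ and viewed, at most 14 in all, crops included, and the job is handed in when it is done.

Besides the shell and the picture viewer there is one more tool, called as name(argument=value, ...), one argument or row to a line, values as JSON. send_rows: Moves the arm, as the interface text tells. Its arguments: {"type":"object","properties":{"plan":{"type":"array","items":{"type":"array","items":{"type":"array","items":{"type":"number"}}}},"fingers":{"type":"number"}},"required":["plan"]}

```bash
mkdir -p pics; python3 - <<'E'
from plant import ctrl
import cv2,numpy as np
np.set_printoptions(precision=4,suppress=True)
for n in ["scene","side","wrist"]:
    s=ctrl.snapshot(n); cv2.imwrite(f"pics/{n}0.png",s["img"][:,:,::-1]); print(n,s["K"].tolist(),s["pose"])
o=ctrl.get_obs(); print(o)
E
```

```text
scene [[421.913608032303, 0.0, 259.96130652023135], [0.0, 421.913608032303, 191.01736354186403], [0.0, 0.0, 1.0]] [[ 0.6946 -0.5286  0.4879 -0.0221]
 [-0.7193 -0.5075  0.4743 -0.8111]
 [-0.0032 -0.6804 -0.7328  0.8738]
 [ 0.      0.      0.      1.    ]]
side [[449.0934528492561, 0.0, 253.86218373151607], [0.0, 449.0934528492561, 192.3913447491311], [0.0, 0.0, 1.0]] [[-0.8903 -0.197   0.4105  0.1577]
 [-0.4549  0.4235 -0.7834  0.4967]
 [-0.0195 -0.8842 -0.4667  0.491 ]
 [ 0.      0.      0.      1.    ]]
wrist [[297.3186396354542, 0.0, 258.6862799515837], [0.0, 297.3186396354542, 191.96404880928114], [0.0, 0.0, 1.0]] [[-0.3388 -0.9043 -0.2598  0.3   ]
 [-0.9409  0.326   0.0921  0.6092]
 [ 0.0014  0.2757 -0.9613  0.3847]
 [ 0.      0.      0.      1.    ]]
{'clock': 0.15, 'joint_pos': array([ 86.6963,  20.5838,   0.6472,  -0.0105, -70.134 , -16.5064]), 'qvel': array([-0.0145, -0.1068,  0.0815,  0.1202,  0.035 , -0.0175]), 'tau': array([ -0.002 , -58.3276,  29.3286,   7.0012,   0.0088,  -0.0001]), 'tool_pos': array([0.2287, 0.6347, 0.2258]), 'orientation': array([179.9295,  -0.0106, -19.8136]), 'force': array([ 1.206 , -0.4835, -0.0761]), 'moment': array([ 0.006 , -0.0187,  0.004 ]), 'gripper_force': 0.0, 'opening': 0.08756466849362854}
```

View pics/scene0.png

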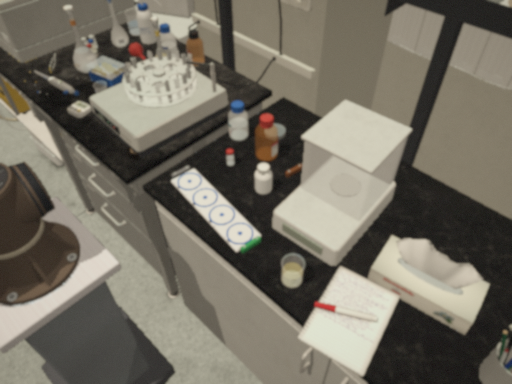

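View pics/side0.png

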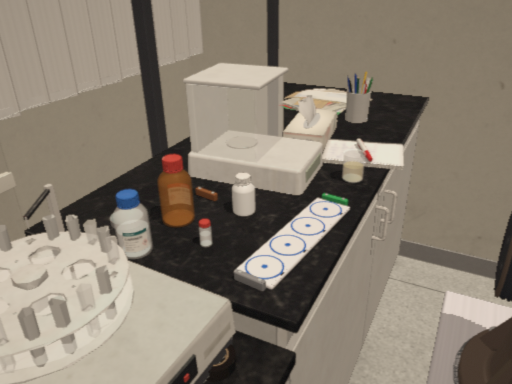

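The scene view shows the vial (230,157), white bottle (263,178), blue cap (238,120), amber (265,140), tray marks from (188,178) to (240,235), and the beaker at (292,270). End-block candidates are green (250,243), grey at the upper-left end (~(180,170)) and a brown/orange one near (295,170). Only the first is green and against the tray. I'll confirm that in an enlarged crop.

```bash
cat > h.py <<'E'
from plant import ctrl
import cv2,numpy as np
np.set_printoptions(precision=4,suppress=True)
def ray(s,u,v,fish=False):
    K,P=s["K"],s["pose"]; x=(u-K[0,2])/K[0,0]; y=(v-K[1,2])/K[1,1]
    if fish:
        r=np.hypot(x,y); d=np.array([x/r*np.sin(r),y/r*np.sin(r),np.cos(r)]) if r>1e-9 else np.array([0,0,1.])
    else: d=np.array([x,y,1.])
    d=P[:3,:3]@d; return P[:3,3],d/np.linalg.norm(d)
def plane(s,u,v,z,fish=False):
    o,d=ray(s,u,v,fish); return o+d*(z-o[2])/d[2]
def tri(a,b):
    (o1,d1),(o2,d2)=a,b
    t=np.linalg.lstsq(np.c_[d1,-d2],o2-o1,rcond=None)[0]
    p,q=o1+d1*t[0],o2+d2*t[1]; return (p+q)/2,np.linalg.norm(p-q)
def blobs(img,lo,hi,roi,amin=6):
    "hsv blobs in roi (u0,v0,u1,v1): list of (area,cu,cv,x,y,w,h)"
    m=cv2.inRange(cv2.cvtColor(img,cv2.COLOR_RGB2HSV),lo,hi); k=np.zeros_like(m); u0,v0,u1,v1=roi; k[v0:v1,u0:u1]=m[v0:v1,u0:u1]
    n,_,st,c=cv2.connectedComponentsWithStats(k)
    return sorted([(int(st[i,4]),*c[i].round(1).tolist(),*st[i,:4].tolist()) for i in range(1,n) if st[i,4]>=amin],reverse=True)
E
python3 - <<'E'
from h import *
a=ctrl.snapshot("scene");b=ctrl.snapshot("side")
A,B=a["img"],b["img"]
RA,RB=(160,90,320,260),(100,140,360,300)
for n,lo,hi in [("blue",(95,90,40),(130,255,255)),("red",(0,150,90),(6,255,255)),("red2",(172,120,60),(180,255,255)),("green",(50,80,30),(85,255,255)),("brown",(3,80,40),(20,255,200))]:
    print(n); print(" A",blobs(A,lo,hi,RA)); print(" B",blobs(B,lo,hi,RB))
c1=cv2.resize(A[95:255,160:320],(580,580),interpolation=cv2.INTER_CUBIC)
c1=cv2.resize(A[95:255,160:320],(400,400),interpolation=cv2.INTER_CUBIC);c2=cv2.resize(B[145:295,220:370],(400,400),interpolation=cv2.INTER_CUBIC)
cv2.imwrite("pics/crop1.png",np.hstack([c1,c2])[:,:,::-1])
E
```

```text
blue
 A [(144, 237.1, 105.8, 230, 100, 15, 13)]
 B [(419, 127.0, 198.3, 115, 188, 25, 21), (15, 281.1, 270.7, 277, 265, 7, 11), (12, 264.2, 265.9, 262, 265, 5, 3), (8, 304.0, 248.0, 303, 245, 3, 6), (7, 287.3, 244.4, 286, 244, 4, 2)]
red
 A [(185, 265.7, 119.9, 259, 113, 15, 15), (44, 229.2, 150.6, 225, 148, 9, 6)]
 B [(354, 172.2, 163.1, 162, 154, 21, 20), (99, 204.3, 222.5, 199, 218, 12, 10)]
red2
 A []
 B []
green
 A [(150, 250.8, 244.8, 241, 238, 21, 16)]
 B [(174, 334.9, 198.4, 321, 192, 28, 13), (19, 139.0, 231.9, 134, 229, 11, 6)]
brown
 A [(954, 265.1, 138.0, 254, 112, 25, 51), (158, 292.8, 170.2, 284, 163, 18, 15), (64, 228.8, 150.7, 224, 147, 11, 8)]
 B [(2128, 175.5, 193.8, 157, 153, 39, 75), (217, 206.4, 193.5, 195, 186, 24, 16), (97, 204.3, 222.8, 198, 218, 14, 11)]
```

View pics/crop1.png

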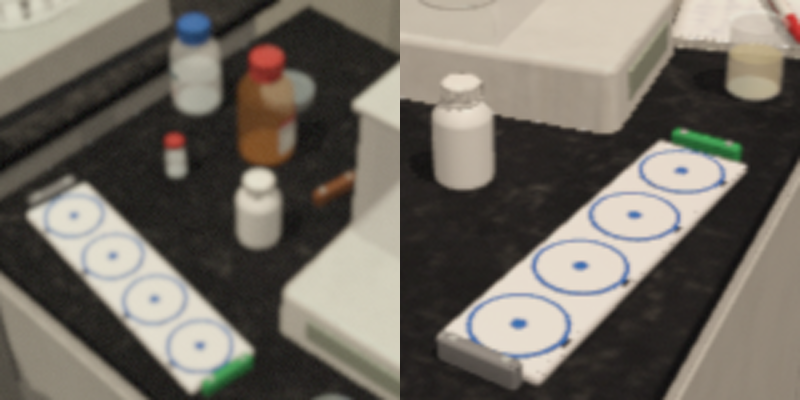

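View pics/wrist0.png

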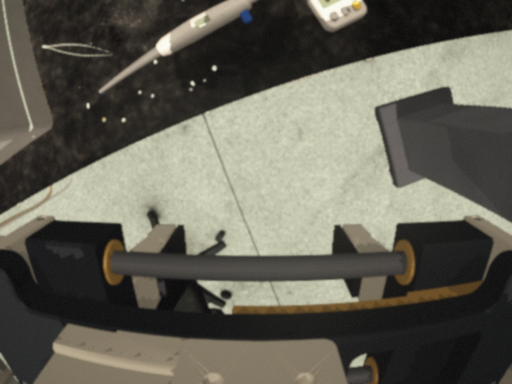

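The crop confirms the green block sits at the right-hand (beaker) end of the tray (side pixel ~(335,198)). The grey block is at the far end, and the brown one lies loose near the balance. The wrist view only shows the left bench and floor. Next I'll triangulate everything.

```bash
cat > m.py <<'E'
from h import *
a=ctrl.snapshot("scene");b=ctrl.snapshot("side")
def dot(s,u,v,r=3.5):
    I=s["img"].astype(float); w=I[:,:,2]-I[:,:,0]; y,x=np.mgrid[:384,:512]; 
    for _ in range(3):
        k=np.clip(w-w[int(v)-4:int(v)+5,int(u)-4:int(u)+5].mean()-5,0,None)*(np.hypot(x-u,y-v)<r); u,v=(k*x).sum()/k.sum(),(k*y).sum()/k.sum()
    return u,v
D=[((189.6,181),(264.2,266.1)),((204.8,197.4),(287.5,244.7)),((221.6,214.6),(307.8,225.6)),((240,233),(325.8,208.7))]
for p,q in D:
    p=dot(a,*p);q=dot(b,*q); print("dot",np.round(p+q,1),*tri(ray(a,*p),ray(b,*q)),plane(a,*p,.008)[:2],plane(b,*q,.008)[:2])
C=lambda s,hsv,roi:blobs(s["img"],*hsv,roi)[0]
red=((0,130,80),(7,255,255));blue=((95,90,40),(130,255,255));green=((50,80,30),(85,255,255))
for n,h,ra,rb,z in [("blue",blue,(220,95,250,120),(110,180,145,215),.1125),("amber",red,(250,108,280,132),(155,150,195,178),.131),("vial",red,(220,145,240,158),(195,215,215,235),.046),("green",green,(235,230,270,260),(315,185,355,210),.009)]:
    p=C(a,h,ra);q=C(b,h,rb); print(n,p,q,*tri(ray(a,*p[1:3]),ray(b,*q[1:3])),plane(a,*p[1:3],z)[:2],plane(b,*q[1:3],z)[:2])
E
python3 m.py
python3 - <<'E'
from h import *
a=ctrl.snapshot("scene");b=ctrl.snapshot("side")
# white bottle silhouettes against the dark bench
for s,roi in [(a,(250,155,278,200)),(b,(225,165,262,222))]:
    print(blobs(s["img"],(0,0,120),(180,70,255),roi)[:2])
    u0,v0,u1,v1=roi; m=cv2.cvtColor(s["img"],cv2.COLOR_RGB2GRAY)
    for v in range(v0,v1,2):
        x=np.where(m[v,u0:u1]>95)[0]; print(v,(x.min()+u0,x.max()+u0) if len(x) else '',end=' ')
    print()
E
```

```text
dot [189.1 180.7 264.1 265.9] [ 0.4417 -0.0763  0.0076] 0.0019111920739979975 [ 0.4425 -0.0762] [ 0.4403 -0.0752]
dot [204.6 196.8 287.2 244.1] [ 0.4316 -0.1556  0.0076] 0.0018756754197583071 [ 0.4324 -0.1556] [ 0.4303 -0.1545]
dot [221.4 214.2 307.4 225.1] [ 0.4215 -0.2352  0.0077] 0.0019256749700666531 [ 0.4224 -0.2351] [ 0.4202 -0.234 ]
dot [239.5 232.8 325.1 208.5] [ 0.4118 -0.3145  0.0075] 0.0022149839565741955 [ 0.4128 -0.3145] [ 0.4103 -0.3129]
blue (145, 237.1, 105.8, 230, 100, 15, 13) (419, 127.0, 198.3, 115, 188, 25, 21) [ 0.6884 -0.0247  0.1124] 0.003005608385473789 [ 0.6903 -0.0235] [ 0.6856 -0.0232]
amber (201, 265.9, 119.7, 259, 112, 15, 17) (366, 172.1, 163.0, 162, 153, 21, 21) [ 0.6805 -0.1518  0.1315] 0.003845461246511054 [ 0.6835 -0.1499] [ 0.6778 -0.1503]
vial (48, 229.1, 150.6, 225, 148, 9, 6) (105, 204.3, 222.6, 198, 218, 13, 10) [ 0.5789 -0.1003  0.0482] 0.0036167315809743435 [ 0.5827 -0.0973] [ 0.5785 -0.1018]
green (150, 250.8, 244.8, 240, 238, 22, 16) (173, 334.9, 198.4, 321, 192, 28, 13) [ 0.4051 -0.3627  0.0094] 0.0007035427053630218 [ 0.4057 -0.3624] [ 0.4
[... 943 characters left out ...]
(225), np.int64(261)) 179 (np.int64(225), np.int64(261)) 181 (np.int64(225), np.int64(261)) 183 (np.int64(229), np.int64(261)) 185 (np.int64(233), np.int64(261)) 187 (np.int64(232), np.int64(261)) 189 (np.int64(232), np.int64(254)) 191 (np.int64(232), np.int64(254)) 193 (np.int64(232), np.int64(254)) 195 (np.int64(232), np.int64(254)) 197 (np.int64(232), np.int64(254)) 199 (np.int64(232), np.int64(254)) 201 (np.int64(233), np.int64(254)) 203 (np.int64(233), np.int64(255)) 205 (np.int64(233), np.int64(254)) 207 (np.int64(233), np.int64(254)) 209 (np.int64(233), np.int64(254)) 211 (np.int64(234), np.int64(254)) 213 (np.int64(235), np.int64(252)) 215 (np.int64(238), np.int64(248)) 217  219  221
```

```bash
python3 - <<'E'
from h import *
a=ctrl.snapshot("scene");b=ctrl.snapshot("side")
T=lambda n,p,q:print(n,*tri(ray(a,*p),ray(b,*q)))
T("wcap",(263.3,165.5),(242.9,177)); T("wbody mid",(262.8,181),(243.3,199))
for s,u,v in((a,262.6,194.3),(b,243.2,216.2)):
    p=plane(s,u,v,0)[:2]; d=p-s["pose"][:2,3]; print("wbase",p+24e-3*d/np.linalg.norm(d))
T("shield -x+y",(304,140),(262,84)); T("shield +x+y",(346,101),(190,78))
T("bal front corner",(275,215),(191,153)) ; T("bal right",(326,245),(322,160))
T("rotor tube right",(213,70),(50,190))
for z in(0.05,.1,.15,.2): print(z,"box right",plane(a,228,98,z)[:2],"box near",plane(a,140,150,z)[:2],"rotor rt",plane(a,196,75,z)[:2],"side box",plane(b,232,310,z)[:2],plane(b,131,270,z)[:2])
print("beaker",plane(a,292,288,0)[:2],plane(b,353,181,0)[:2])
E
```

```text
wcap [ 0.5733 -0.2427  0.0836] 0.007525138702699515
wbody mid [ 0.5724 -0.2437  0.0286] 0.0018132457655157138
wbase [ 0.573  -0.2431]
wbase [ 0.5725 -0.2421]
shield -x+y [ 0.5827 -0.3654  0.2453] 0.003095794401587137
shield +x+y [ 0.7616 -0.3504  0.2488] 0.006152818035888757
bal front corner [ 0.6287 -0.2911  0.0353] 0.22245724398753874
bal right [ 0.5007 -0.5112  0.0357] 0.02949037189985404
rotor tube right [0.712  0.1006 0.1781] 0.00890519937594549
0.05 box right [0.7581 0.0949] box near [0.4007 0.0899] rotor rt [0.7755 0.2811] side box [0.4121 0.0853] [0.6029 0.076 ]
0.1 box right [0.7108 0.0399] box near [0.375  0.0352] rotor rt [0.7271 0.2148] side box [0.3833 0.132 ] [0.5525 0.1237]
0.15 box right [ 0.6634 -0.0151] box near [ 0.3494 -0.0195] rotor rt [0.6787 0.1485] side box [0.3544 0.1786] [0.502  0.1714]
0.2 box right [ 0.616  -0.0701] box near [ 0.3237 -0.0742] rotor rt [0.6302 0.0822] side box [0.3256 0.2253] [0.4515 0.2191]
beaker [ 0.3896 -0.5134] [ 0.3973 -0.4826]
```

White bottle base is at (0.573,-0.243), and all measured heights match the text (marks 7.6 mm, caps 112/131/48 mm). The plan is amber to mark_a (+y, grey end), then blue, white and vial last, so the gripper body always clears its neighbours. First I'll lift and cross over.

The rows are not in the units I measure in: shifts go in shares of 30 cm and turns go in shares of pi rad. I convert before sending: -11 cm / 30 = -0.3667, -8 cm / 30 = -0.2667.

send_rows(
  plan=[
    [[0,0,-0.1333,0,0,0],[0,0,-0.2667,0,0,0],[0,0,-0.3667,0,0,0],[0,0,-0.3667,0,0,0]],
  ],
  fingers=1,
)

```text
clock: 0.88
tool_pos: [0.23, 0.6371, 0.3449]
orientation: [-179.4, 0.0, -19.8]
force: [-0.2, -0.1, 1.0]
opening: 0.0874
gripper_force: 0.0
```

Scaled: 24 cm / 30 = 0.8, 21 cm / 30 = 0.7.

send_rows(
  plan=[
    [[0.1,0.0867,0,0,0,0],[0.2,0.1733,0,0,0,0],[0.3,0.26,0,0,0,0],[0.4,0.3467,0,0,0,0],[0.5,0.4333,0,0,0,0],[0.6,0.52,0,0,0,0],[0.7,0.6067,0,0,0,0],[0.8,0.6933,0,0,0,0]],
  ],
)

```text
clock: 1.55
tool_pos: [0.3845, 0.3561, 0.3369]
orientation: [-180.0, -0.0, -19.8]
force: [0.4, -0.2, 0.2]
opening: 0.0876
gripper_force: 0.0
```

```bash
cat > go.py <<'E'
# python3 go.py x y z yaw -> tool-frame shift (cm) and turn (deg) from the measured pose
from h import *; import sys
from scipy.spatial.transform import Rotation as R
x,y,z,yaw=map(float,sys.argv[1:5]); o=ctrl.get_obs()
M=R.from_euler("xyz",o["orientation"],degrees=True); T=R.from_euler("xyz",[180,0,yaw],degrees=True)
print("t",round(o["clock"],2),"pos",o["tool_pos"],"ori",o["orientation"].round(1),"q",o["joint_pos"].round(1),"F",o["force"].round(1),"open",round(o["opening"],4),"g",round(o["gripper_force"],1))
d=M.inv().apply(np.array([x,y,z])-o["tool_pos"])*100; print("shift",d.round(2),"turn",(M.inv()*T).as_rotvec(degrees=True).round(1),"rows",np.ceil(np.linalg.norm(d)/4.17))
E
python3 go.py .6805 -.151 .33 -97
```

```text
t 1.55 pos [0.3845 0.3561 0.3369] ori [-180.    -0.   -19.8] q [ 64.3   3.   -7.5   0.  -79.4   5.9] F [ 0.4 -0.2  0.2] open 0.0876 g 0.0
shift [45.02 37.69  0.66] turn [-0.   0.  77.2] rows 15.0
```

Scaled: 24 cm / 30 = 0.8, 7.5 cm / 30 = 0.25, 56 degrees / 180 = 0.3111.

send_rows(
  plan=[
    [[0.1,0.0833,0,0,0,0.0389],[0.2,0.1667,0,0,0,0.0778],[0.3,0.25,0,0,0,0.1167],[0.4,0.3333,0,0,0,0.1556],[0.5,0.4167,0,0,0,0.1944],[0.6,0.5,0,0,0,0.2333],[0.7,0.5867,0,0,0,0.2722],[0.8,0.67,0,0,0,0.3111]],
  ],
)

```text
clock: 2.22
tool_pos: [0.5423, 0.0856, 0.3369]
orientation: [-179.9, 0.0, -76.1]
force: [0.8, 0.9, -0.4]
opening: 0.0878
gripper_force: 0.0
```

```bash
python3 go.py .6805 -.151 .25 -97
```

```text
t 2.22 pos [0.5423 0.0856 0.3369] ori [-179.9    0.   -76.1] q [ 29.4   5.5  -4.7  -0.  -79.7 -15.6] F [ 0.8  0.9 -0.4] open 0.0878 g 0.0
shift [26.28 -7.75  8.69] turn [-0.   0.  20.9] rows 7.0
```

Scaled: 26.3 cm / 30 = 0.8767, -7.75 cm / 30 = -0.2583, 20.9 degrees / 180 = 0.1161.

send_rows(
  plan=[
    [[0.1167,-0.0333,0,0,0,0.0167],[0.2333,-0.0667,0.0333,0,0,0.0333],[0.35,-0.1033,0.0667,0,0,0.05],[0.4667,-0.1367,0.1333,0,0,0.0667],[0.5833,-0.1733,0.2,0,0,0.0833],[0.7,-0.2067,0.2667,0,0,0.1],[0.8167,-0.24,0.29,0,0,0.1161],[0.8767,-0.2583,0.29,0,0,0.1161]],
  ],
)

```text
clock: 2.88
tool_pos: [0.6812, -0.1517, 0.2457]
orientation: [179.7, -0.0, -97.0]
force: [-0.4, 0.6, -0.1]
opening: 0.0878
gripper_force: 0.0
```

send_rows(
  plan=[
    [[0,0,0,0,0,0],[0,0,0,0,0,0]],
  ],
)

```text
clock: 3.05
tool_pos: [0.6814, -0.1497, 0.2484]
orientation: [179.9, -0.0, -96.8]
force: [-0.4, -0.3, -0.0]
opening: 0.0876
gripper_force: 0.0
```

```bash
python3 go.py .6805 -.151 .112 -97; python3 - <<'E'
from h import *
s=ctrl.snapshot("wrist"); cv2.imwrite("pics/w1.png",s["img"][:,:,::-1]); b=blobs(s["img"],(0,130,80),(7,255,255),(0,0,512,384),60)
for z in b[:4]: print(z,plane(s,z[1],z[2],.143,True))
b=ctrl.snapshot("side"); cv2.imwrite("pics/s1.png",b["img"][:,:,::-1])
E
```

```text
t 3.05 pos [ 0.6814 -0.1497  0.2484] ori [179.9  -0.  -96.8] q [  3.6  22.1   5.8  -0.  -73.8 -10.4] F [-0.4 -0.3 -0. ] open 0.0876 g 0.0
shift [ 0.14  0.05 13.64] turn [ 0.1 -0.   0.2] rows 4.0
(1514, 259.7, 185.5, 239, 163, 42, 45) [ 0.681  -0.1547  0.143 ]
(211, 342.1, 198.6, 334, 191, 17, 16) [ 0.6042 -0.1326  0.143 ]
```

View pics/w1.png

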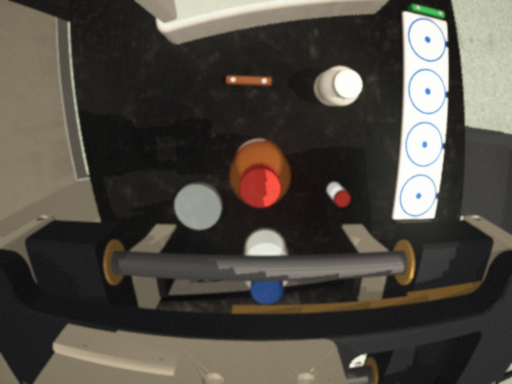

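The wrist view shows the amber cap at (260,186), right under the gripper, with blue at (266,290), vial (340,197), white (344,84) and marks at column ~420. The cap position agrees with the other views (0.681,-0.152). Descending to grasp.

send_rows(
  plan=[
    [[0.0033,0,0.1,0,0,0],[0.0067,0,0.2,0,0,0],[0.0067,0,0.3,0,0,0],[0.0067,0,0.3667,0,0,0],[0.0067,0,0.4167,0,0,0],[0.0067,0,0.4333,0,0,0],[0.0067,0,0.4333,0,0,0]],
  ],
)

```text
clock: 3.73
tool_pos: [0.6804, -0.1493, 0.119]
orientation: [179.9, -0.0, -96.6]
force: [0.2, 0.2, -0.3]
opening: 0.0874
gripper_force: 0.0
```

send_rows(
  plan=[
    [[0,0,0,0,0,0],[0,0,0,0,0,0],[0,0,0,0,0,0],[0,0,0,0,0,0],[0,0,0,0,0,0],[0,0,0,0,0,0],[0,0,0,0,0,0],[0,0,0,0,0,0]],
  ],
  fingers=0,
)

```text
clock: 4.4
tool_pos: [0.681, -0.1505, 0.1196]
orientation: [180.0, -0.0, -96.7]
force: [-2.6, -0.4, 2.8]
opening: 0.0399
gripper_force: 22.9
```

```bash
python3 go.py .4417 -.0763 .2 -97
```

```text
t 4.4 pos [ 0.681  -0.1505  0.1196] ori [180.   -0.  -96.7] q [  3.5  26.9  -3.9   0.  -59.2 -10.2] F [-2.6 -0.4  2.8] open 0.0399 g 22.9
shift [-4.57 24.63 -8.03] turn [ 0.  -0.   0.3] rows 7.0
```

Scaled: -10 cm / 30 = -0.3333, -8.5 cm / 30 = -0.2833.

send_rows(
  plan=[
    [[0,0,-0.0333,0,0,0],[0,0,-0.0833,0,0,0],[0,0,-0.15,0,0,0],[0,0,-0.2167,0,0,0],[0,0,-0.2833,0,0,0],[0,0,-0.3333,0,0,0],[0,0,-0.3333,0,0,0]],
  ],
)

```text
clock: 4.98
tool_pos: [0.6826, -0.1507, 0.2237]
orientation: [-179.7, 0.0, -96.7]
force: [0.9, -0.5, -2.5]
opening: 0.0395
gripper_force: 30.0
```

Scaled: 22 cm / 30 = 0.7333, -2.5 cm / 30 = -0.0833.

send_rows(
  plan=[
    [[-0.01,0.05,0,0,0,0],[-0.0233,0.1333,0,0,0,0],[-0.0433,0.2333,0,0,0,0],[-0.0633,0.3333,0,0,0,0],[-0.0833,0.4333,0,0,0,0],[-0.1,0.5333,0,0,0,0],[-0.12,0.6333,0,0,0,0],[-0.1367,0.7333,0,0,0,0]],
  ],
)

```text
clock: 5.65
tool_pos: [0.4651, -0.0837, 0.2183]
orientation: [179.9, 0.0, -96.7]
force: [0.2, 0.4, -3.4]
opening: 0.0396
gripper_force: 30.0
```

```bash
python3 go.py .4417 -.0763 .15 -97
```

```text
t 5.65 pos [ 0.4651 -0.0837  0.2183] ori [179.9   0.  -96.7] q [ 13.7   1.6 -24.5  -0.  -64.  -20.4] F [ 0.2  0.4 -3.4] open 0.0396 g 30.0
shift [-0.46  2.4   6.83] turn [0.1 0.  0.3] rows 2.0
```

Scaled: 8 cm / 30 = 0.2667, 2.4 cm / 30 = 0.08.

send_rows(
  plan=[
    [[-0.01,0.05,0,0,0,0],[-0.02,0.08,0.0667,0,0,0],[-0.02,0.08,0.1333,0,0,0],[-0.02,0.08,0.2,0,0,0],[-0.02,0.08,0.25,0,0,0],[-0.02,0.08,0.2667,0,0,0],[-0.02,0.08,0.2667,0,0,0],[-0.02,0.08,0.2667,0,0,0]],
  ],
)

```text
clock: 6.32
tool_pos: [0.4443, -0.0754, 0.1397]
orientation: [180.0, -0.0, -96.7]
force: [0.4, -0.8, -2.9]
opening: 0.0397
gripper_force: 30.0
```

```bash
python3 go.py .4417 -.0748 .1276 -97; python3 - <<'E'
from h import *
a=ctrl.snapshot("scene");b=ctrl.snapshot("side")
cv2.imwrite("pics/p1.png",np.hstack([cv2.resize(a["img"][95:245,130:280],(400,400)),cv2.resize(b["img"][130:310,200:350],(400,480))[:400]])[:,:,::-1])
E
```

```text
t 6.32 pos [ 0.4443 -0.0754  0.1397] ori [180.   -0.  -96.7] q [ 15.6   3.8 -33.6   0.  -52.7 -22.3] F [ 0.4 -0.8 -2.9] open 0.0397 g 30.0
shift [-0.03  0.27  1.21] turn [ 0.  -0.   0.3] rows 1.0
```

View pics/p1.png

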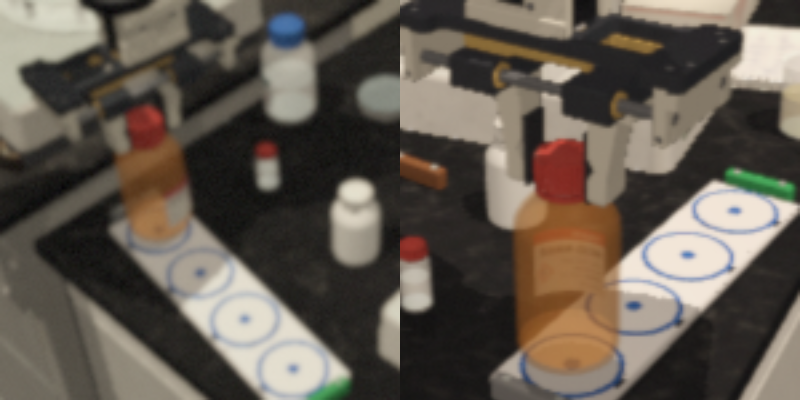

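The amber bottle hangs upright, ~1 cm above mark_a and centred over its ring in both views. Lowering.

Scaled: 1.2 cm / 30 = 0.04, 1.1 cm / 30 = 0.0367.

send_rows(
  plan=[
    [[0,0.0067,0.0133,0,0,0],[0,0.0067,0.0267,0,0,0],[0,0.0067,0.0333,0,0,0],[0,0.0067,0.0367,0,0,0],[0,0.0067,0.04,0,0,0],[0,0.0067,0.04,0,0,0]],
  ],
)

```text
clock: 6.92
tool_pos: [0.4424, -0.075, 0.1276]
orientation: [-180.0, -0.0, -96.7]
force: [1.1, 0.5, -3.7]
opening: 0.0396
gripper_force: 30.0
```

```bash
python3 go.py .4417 -.0748 .1276 -97
```

```text
t 6.92 pos [ 0.4424 -0.075   0.1276] ori [-180.    -0.   -96.7] q [ 15.7   4.4 -34.8   0.  -50.8 -22.4] F [ 1.1  0.5 -3.7] open 0.0396 g 30.0
shift [-0.01  0.07  0.  ] turn [-0.  -0.   0.3] rows 1.0
```

Force still shows full weight, so it isn't touching yet. Down a little more, then release.

Scaled: 0.2 cm / 30 = 0.0067, 0.1 cm / 30 = 0.0033.

send_rows(
  plan=[
    [[0,0.0033,0.0033,0,0,0],[0,0.0033,0.0067,0,0,0],[0,0.0033,0.0067,0,0,0]],
  ],
)

```text
clock: 7.17
tool_pos: [0.4424, -0.075, 0.1274]
orientation: [-179.9, -0.0, -96.7]
force: [-5.3, 1.3, 13.3]
opening: 0.0396
gripper_force: 30.0
```

send_rows(
  plan=[
    [[0,0,0,0,0,0],[0,0,0,0,0,0],[0,0,0,0,0,0],[0,0,0,0,0,0],[0,0,0,0,0,0],[0,0,0,0,0,0]],
  ],
  fingers=1,
)

```text
clock: 7.67
tool_pos: [0.4413, -0.0749, 0.1255]
orientation: [180.0, -0.0, -96.7]
force: [0.3, 0.4, 0.6]
opening: 0.0738
gripper_force: 0.0
```

Scaled: -12 cm / 30 = -0.4, -11 cm / 30 = -0.3667.

send_rows(
  plan=[
    [[0,0,-0.0667,0,0,0],[0,0,-0.1667,0,0,0],[0,0,-0.2667,0,0,0],[0,0,-0.3667,0,0,0],[0,0,-0.4,0,0,0]],
  ],
)

```text
clock: 8.08
tool_pos: [0.4432, -0.075, 0.2499]
orientation: [-179.7, 0.0, -96.7]
force: [1.4, 0.5, 0.8]
opening: 0.0877
gripper_force: 0.0
```

```bash
python3 go.py .688 -.024 .22 -97
```

```text
t 8.08 pos [ 0.4432 -0.075   0.2499] ori [-179.7    0.   -96.7] q [ 15.7  -2.5 -24.3   0.1 -67.9 -22.5] F [1.4 0.5 0.8] open 0.0877 g 0.0
shift [ -7.91 -23.71   3.14] turn [-0.3  0.   0.3] rows 7.0
```

send_rows(
  plan=[
    [[-0.0367,-0.11,0,0,0,0],[-0.08,-0.2333,0,0,0,0],[-0.12,-0.36,0,0,0,0],[-0.1633,-0.4867,0,0,0,0],[-0.2033,-0.61,0.0333,0,0,0],[-0.2433,-0.7333,0.0667,0,0,0],[-0.2633,-0.79,0.1,0,0,0],[-0.2633,-0.79,0.1,0,0,0]],
  ],
)

```text
clock: 8.75
tool_pos: [0.6878, -0.0233, 0.2102]
orientation: [179.7, -0.1, -96.7]
force: [-1.1, -0.1, -1.2]
opening: 0.0882
gripper_force: 0.0
```

send_rows(
  plan=[
    [[0,0,0,0,0,0],[0,0,0,0,0,0]],
  ],
)

```text
clock: 8.92
tool_pos: [0.6855, -0.0243, 0.2151]
orientation: [179.9, -0.0, -96.7]
force: [0.2, -0.2, 0.1]
opening: 0.0875
gripper_force: 0.0
```

```bash
cat > w.py <<'E'
from h import *; import sys
s=ctrl.snapshot("wrist"); lo,hi=eval(sys.argv[1])
for z in blobs(s["img"],lo,hi,(0,0,512,384),60)[:4]: print(z,plane(s,z[1],z[2],float(sys.argv[2]),True))
E
python3 w.py "(95,90,40),(130,255,255)" .122; python3 go.py .688 -.0245 .10 -97
```

```text
(1497, 257.0, 193.0, 237, 171, 41, 45) [ 0.688  -0.0261  0.122 ]
t 8.97 pos [ 0.6855 -0.0243  0.216 ] ori [-180.    -0.   -96.7] q [ 14.2  21.9   1.3   0.  -69.4 -20.9] F [-0.4 -0.9  1.1] open 0.0876 g 0.0
shift [-0.01 -0.25 11.6 ] turn [-0.  -0.   0.3] rows 3.0
```

Scaled: 11.8 cm / 30 = 0.3933, 11.5 cm / 30 = 0.3833.

send_rows(
  plan=[
    [[0,-0.0067,0.1,0,0,0],[0,-0.0067,0.2,0,0,0],[0,-0.0067,0.3,0,0,0],[0,-0.0067,0.35,0,0,0],[0,-0.0067,0.3833,0,0,0],[0,-0.0067,0.3933,0,0,0],[0,-0.0067,0.3933,0,0,0]],
  ],
)

```text
clock: 9.55
tool_pos: [0.6879, -0.0245, 0.0984]
orientation: [-179.9, 0.0, -96.7]
force: [-0.0, -0.1, -0.1]
opening: 0.0876
gripper_force: 0.0
```

send_rows(
  plan=[
    [[0,0,0,0,0,0],[0,0,0,0,0,0],[0,0,0,0,0,0],[0,0,0,0,0,0],[0,0,0,0,0,0],[0,0,0,0,0,0],[0,0,0,0,0,0],[0,0,0,0,0,0]],
  ],
  fingers=0,
)

```text
clock: 10.22
tool_pos: [0.6877, -0.0244, 0.0975]
orientation: [180.0, -0.0, -96.7]
force: [-0.8, 0.1, -3.3]
opening: 0.0401
gripper_force: 26.7
```

Scaled: -10 cm / 30 = -0.3333, -8.5 cm / 30 = -0.2833.

send_rows(
  plan=[
    [[0,0,-0.0333,0,0,0],[0,0,-0.0833,0,0,0],[0,0,-0.15,0,0,0],[0,0,-0.2167,0,0,0],[0,0,-0.2833,0,0,0],[0,0,-0.3333,0,0,0],[0,0,-0.3333,0,0,0],[0,0,-0.3333,0,0,0]],
  ],
)

```text
clock: 10.88
tool_pos: [0.688, -0.0242, 0.1982]
orientation: [-179.9, 0.1, -96.7]
force: [-0.4, 0.2, -3.6]
opening: 0.0399
gripper_force: 26.4
```

```bash
python3 go.py .4317 -.1550 .2 -97
```

```text
t 10.88 pos [ 0.688  -0.0242  0.1982] ori [-179.9    0.1  -96.7] q [ 14.1  22.7   0.2  -0.  -67.4 -20.9] F [-0.4  0.2 -3.6] open 0.0399 g 26.4
shift [15.99 23.92 -0.23] turn [-0.1  0.1  0.3] rows 7.0
```

Routing round the amber bottle: sideways first, then in along -x.

Scaled: 15.5 cm / 30 = 0.5167, 14.3 cm / 30 = 0.4767.

send_rows(
  plan=[
    [[0.05,0.0267,0,0,0,0],[0.1333,0.0733,0,0,0,0],[0.2333,0.1333,0,0,0,0],[0.3333,0.1933,0,0,0,0],[0.42,0.2467,0,0,0,0],[0.4767,0.3,0,0,0,0],[0.5,0.3667,0,0,0,0],[0.5167,0.4333,0,0,0,0]],
  ],
)

```text
clock: 11.55
tool_pos: [0.5381, -0.1644, 0.1956]
orientation: [179.8, -0.0, -96.8]
force: [-0.3, 0.1, -2.6]
opening: 0.0396
gripper_force: 26.6
```

send_rows(
  plan=[
    [[0,0.0667,0,0,0,0],[0.0033,0.1333,0,0,0,0],[0.0067,0.2167,0,0,0,0],[0.01,0.2833,0,0,0,0],[0.0133,0.3333,0.0333,0,0,0],[0.0167,0.3633,0.1,0,0,0],[0.0167,0.3633,0.1667,0,0,0],[0.0167,0.3633,0.2,0,0,0]],
  ],
)

```text
clock: 12.22
tool_pos: [0.4286, -0.1553, 0.1347]
orientation: [179.8, 0.0, -96.8]
force: [-0.6, -0.2, -3.1]
opening: 0.0402
gripper_force: 26.6
```

Scaled: 1.5 cm / 30 = 0.05, 1 cm / 30 = 0.0333.

send_rows(
  plan=[
    [[0,0,0.0333,0,0,0],[0,0,0.05,0,0,0],[0,0,0.05,0,0,0]],
  ],
)

```text
clock: 12.47
tool_pos: [0.43, -0.1555, 0.1207]
orientation: [179.8, -0.0, -96.7]
force: [-0.0, -1.0, -3.5]
opening: 0.0398
gripper_force: 26.6
```

```bash
python3 go.py .4317 -.1550 .1063 -97
```

```text
t 12.47 pos [ 0.43   -0.1555  0.1207] ori [179.8  -0.  -96.7] q [  4.9   5.9 -34.2  -0.  -50.2 -11.6] F [-0.  -1.  -3.5] open 0.0398 g 26.6
shift [-0.07 -0.17  1.44] turn [ 0.2 -0.   0.3] rows 1.0
```

Scaled: 1.5 cm / 30 = 0.05, 1.4 cm / 30 = 0.0467.

send_rows(
  plan=[
    [[0,-0.0033,0.02,0,0,0],[0,-0.0033,0.0333,0,0,0],[0,-0.0033,0.04,0,0,0],[0,-0.0033,0.0467,0,0,0],[0,-0.0033,0.05,0,0,0],[0,-0.0033,0.05,0,0,0],[0,-0.0033,0.05,0,0,0]],
  ],
)

```text
clock: 13.05
tool_pos: [0.4329, -0.1555, 0.1077]
orientation: [-180.0, -0.0, -96.7]
force: [-0.3, 0.9, -2.8]
opening: 0.0401
gripper_force: 26.6
```

```bash
python3 go.py .4317 -.1550 .1063 -97
```

```text
t 13.05 pos [ 0.4329 -0.1555  0.1077] ori [-180.    -0.   -96.7] q [  4.9   7.  -35.    0.  -48.  -11.6] F [-0.3  0.9 -2.8] open 0.0401 g 26.6
shift [-0.03  0.13  0.14] turn [-0.  -0.   0.3] rows 1.0
```

Scaled: 0.25 cm / 30 = 0.0083, 0.2 cm / 30 = 0.0067.

send_rows(
  plan=[
    [[0,0.0033,0.0033,0,0,0],[0,0.0033,0.0067,0,0,0],[0,0.0033,0.0083,0,0,0],[0,0.0033,0.0083,0,0,0]],
  ],
)

```text
clock: 13.38
tool_pos: [0.432, -0.1553, 0.1054]
orientation: [-180.0, 0.0, -96.7]
force: [-0.3, 1.9, 1.6]
opening: 0.0399
gripper_force: 27.4
```

send_rows(
  plan=[
    [[0,0,0,0,0,0],[0,0,0,0,0,0],[0,0,0,0,0,0],[0,0,0,0,0,0],[0,0,0,0,0,0],[0,0,0,0,0,0]],
  ],
  fingers=1,
)

```text
clock: 13.88
tool_pos: [0.4319, -0.1554, 0.1051]
orientation: [-180.0, -0.0, -96.7]
force: [0.5, 0.0, -0.9]
opening: 0.0744
gripper_force: 0.0
```

Scaled: -12 cm / 30 = -0.4, -11 cm / 30 = -0.3667.

send_rows(
  plan=[
    [[0,0,-0.0667,0,0,0],[0,0,-0.1667,0,0,0],[0,0,-0.2667,0,0,0],[0,0,-0.3667,0,0,0],[0,0,-0.4,0,0,0]],
  ],
)

```text
clock: 14.3
tool_pos: [0.4337, -0.1557, 0.2295]
orientation: [-179.7, -0.0, -96.7]
force: [1.2, 0.2, 0.2]
opening: 0.0875
gripper_force: 0.0
```

```bash
python3 go.py .5727 -.2428 .20 -120; python3 - <<'E'
from h import *
a=ctrl.snapshot("scene");b=ctrl.snapshot("side")
cv2.imwrite("pics/p2.png",np.hstack([cv2.resize(a["img"][95:245,130:280],(400,400)),cv2.resize(b["img"][130:310,200:350],(400,480))[:400]])[:,:,::-1])
E
```

```text
t 14.3 pos [ 0.4337 -0.1557  0.2295] ori [-179.7   -0.   -96.7] q [  4.9  -0.5 -25.1   0.1 -65.  -11.6] F [1.2 0.2 0.2] open 0.0875 g 0.0
shift [  7.03 -14.8    3.04] turn [-0.3  0.1 23.3] rows 4.0
```

View pics/p2.png

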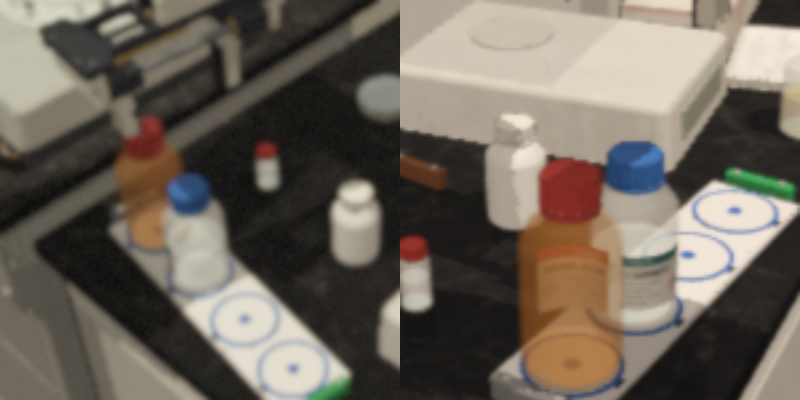

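Amber and blue both stand upright, centred in their rings. Next is the white bottle.

Scaled: -14.8 cm / 30 = -0.4933, -13 cm / 30 = -0.4333, 23.3 degrees / 180 = 0.1294.

send_rows(
  plan=[
    [[0.0533,-0.11,0,0,0,0.0222],[0.1067,-0.22,0,0,0,0.05],[0.16,-0.3333,0,0,0,0.0778],[0.2067,-0.4333,0,0,0,0.1056],[0.2333,-0.4933,0.0333,0,0,0.1294],[0.2333,-0.4933,0.1,0,0,0.1294],[0.2333,-0.4933,0.1,0,0,0.1294],[0.2333,-0.4933,0.1,0,0,0.1294]],
  ],
)

```text
clock: 15.07
tool_pos: [0.5691, -0.242, 0.1925]
orientation: [179.7, -0.1, -120.0]
force: [-0.1, 0.2, 0.3]
opening: 0.0879
gripper_force: 0.0
```

```bash
python3 go.py .5727 -.2428 .063 -120; python3 - <<'E'
from h import *
s=ctrl.snapshot("wrist"); cv2.imwrite("pics/w2.png",s["img"][:,:,::-1])
E
```

```text
t 15.07 pos [ 0.5691 -0.242   0.1925] ori [ 179.7   -0.1 -120. ] q [ -5.   16.8  -9.3  -0.  -64.2 -25. ] F [-0.1  0.2  0.3] open 0.0879 g 0.0
shift [-0.14 -0.42 12.95] turn [ 0.3 -0.1 -0. ] rows 4.0
```

View pics/w2.png

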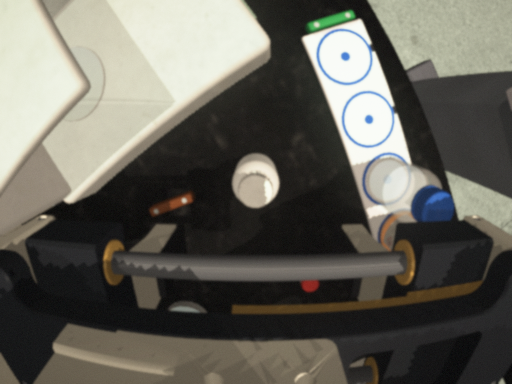

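```bash
python3 - <<'E'
from h import *
s=ctrl.snapshot("wrist")
print("cap",plane(s,257.5,190,.087,True),"bal corner",plane(s,70,200,.06,True),plane(s,70,200,.0,True),"brown",plane(s,172,205,.0,True), "platform",plane(s,150,150,.06,True))
E
python3 go.py .5727 -.2428 .063 -120
```

```text
cap [ 0.5719 -0.243   0.087 ] bal corner [ 0.7768 -0.3385  0.06  ] [ 0.8264 -0.345  -0.    ] brown [ 0.6897 -0.2598  0.    ] platform [ 0.6507 -0.3296  0.06  ]
t 15.17 pos [ 0.5704 -0.242   0.1954] ori [ 180.   -0. -120.] q [ -5.   16.6  -9.2   0.  -64.2 -25. ] F [ 0.  -0.   0.8] open 0.0877 g 0.0
shift [-0.06 -0.24 13.24] turn [ 0. -0.  0.] rows 4.0
```

Cap centre is confirmed at (0.572,-0.243); balance and brown block are clear of the fingers. Descend, grip, lift.

Scaled: 13.2 cm / 30 = 0.44, 13 cm / 30 = 0.4333.

send_rows(
  plan=[
    [[0,-0.0067,0.1,0,0,0],[0,-0.0067,0.2,0,0,0],[0,-0.0067,0.3,0,0,0],[0,-0.0067,0.3833,0,0,0],[0,-0.0067,0.4333,0,0,0],[0,-0.0067,0.44,0,0,0],[0,-0.0067,0.44,0,0,0]],
  ],
)

```text
clock: 15.75
tool_pos: [0.5724, -0.2429, 0.0637]
orientation: [-180.0, -0.0, -120.0]
force: [-0.4, 0.2, 0.2]
opening: 0.0873
gripper_force: 0.0
```

send_rows(
  plan=[
    [[0,0,0,0,0,0],[0,0,0,0,0,0],[0,0,0,0,0,0],[0,0,0,0,0,0],[0,0,0,0,0,0],[0,0,0,0,0,0],[0,0,0,0,0,0],[0,0,0,0,0,0]],
  ],
  fingers=0,
)

```text
clock: 16.42
tool_pos: [0.5723, -0.2432, 0.0631]
orientation: [180.0, -0.0, -120.0]
force: [-1.3, 1.5, 2.4]
opening: 0.04
gripper_force: 25.7
```

Scaled: -10 cm / 30 = -0.3333, -8.5 cm / 30 = -0.2833.

send_rows(
  plan=[
    [[0,0,-0.0333,0,0,0],[0,0,-0.0833,0,0,0],[0,0,-0.15,0,0,0],[0,0,-0.2167,0,0,0],[0,0,-0.2833,0,0,0],[0,0,-0.3333,0,0,0],[0,0,-0.3333,0,0,0],[0,0,-0.3333,0,0,0]],
  ],
)

```text
clock: 17.08
tool_pos: [0.5728, -0.2432, 0.1643]
orientation: [-179.9, 0.1, -120.0]
force: [-0.8, -0.8, -1.8]
opening: 0.0395
gripper_force: 29.4
```

```bash
python3 go.py .4215 -.2348 .12 -97
```

```text
t 17.08 pos [ 0.5728 -0.2432  0.1643] ori [-179.9    0.1 -120. ] q [ -5.1  18.2 -11.3  -0.  -60.4 -25. ] F [-0.8 -0.8 -1.8] open 0.0395 g 29.4
shift [ 6.85 13.53  4.39] turn [ -0.1   0.  -23. ] rows 4.0
```

Scaled: 13.5 cm / 30 = 0.45, 12.5 cm / 30 = 0.4167, -23 degrees / 180 = -0.1278.

send_rows(
  plan=[
    [[0.0267,0.05,0,0,0,-0.0167],[0.0667,0.1333,0,0,0,-0.0389],[0.1167,0.2333,0,0,0,-0.0667],[0.1667,0.3333,0,0,0,-0.0944],[0.21,0.4167,0.0333,0,0,-0.1167],[0.2267,0.45,0.1,0,0,-0.1278],[0.2267,0.45,0.1667,0,0,-0.1278],[0.2267,0.45,0.2,0,0,-0.1278]],
  ],
)

```text
clock: 17.75
tool_pos: [0.4188, -0.2341, 0.1008]
orientation: [179.8, 0.0, -97.1]
force: [-1.2, 0.5, -0.6]
opening: 0.0394
gripper_force: 29.4
```

Scaled: 1.5 cm / 30 = 0.05, 1 cm / 30 = 0.0333.

send_rows(
  plan=[
    [[0,0,0.0333,0,0,0],[0,0,0.05,0,0,0],[0,0,0.05,0,0,0],[0,0,0.05,0,0,0]],
  ],
)

```text
clock: 18.08
tool_pos: [0.4211, -0.2345, 0.0877]
orientation: [179.9, -0.0, -97.0]
force: [0.3, 0.3, -0.4]
opening: 0.0397
gripper_force: 29.4
```

```bash
python3 go.py .4215 -.2346 .0705 -97
```

```text
t 18.08 pos [ 0.4211 -0.2345  0.0877] ori [179.9  -0.  -97. ] q [ -5.7  10.7 -33.7   0.  -45.7  -1.4] F [ 0.3  0.3 -0.4] open 0.0397 g 29.4
shift [ 0.01 -0.04  1.72] turn [ 0.1 -0.  -0. ] rows 1.0
```

Scaled: 1.7 cm / 30 = 0.0567, 1.4 cm / 30 = 0.0467.

send_rows(
  plan=[
    [[0,0,0.02,0,0,0],[0,0,0.0367,0,0,0],[0,0,0.0467,0,0,0],[0,0,0.0533,0,0,0],[0,0,0.0567,0,0,0],[0,0,0.0567,0,0,0],[0,0,0.0567,0,0,0]],
  ],
)

```text
clock: 18.67
tool_pos: [0.4216, -0.2345, 0.0711]
orientation: [-180.0, -0.0, -97.0]
force: [0.2, 0.3, -0.7]
opening: 0.0397
gripper_force: 29.4
```

```bash
python3 go.py .4215 -.2346 .0705 -97
```

```text
t 18.67 pos [ 0.4216 -0.2345  0.0711] ori [-180.   -0.  -97.] q [ -5.7  12.  -34.8   0.  -43.2  -1.4] F [ 0.2  0.3 -0.7] open 0.0397 g 29.4
shift [0.01 0.01 0.06] turn [-0. -0. -0.] rows 1.0
```

Scaled: 0.15 cm / 30 = 0.005, 0.1 cm / 30 = 0.0033.

send_rows(
  plan=[
    [[0,0,0.0033,0,0,0],[0,0,0.005,0,0,0],[0,0,0.005,0,0,0]],
  ],
)

```text
clock: 18.92
tool_pos: [0.4218, -0.2346, 0.0708]
orientation: [-180.0, -0.0, -97.0]
force: [-4.3, 3.5, 13.9]
opening: 0.0396
gripper_force: 30.8
```

send_rows(
  plan=[
    [[0,0,0,0,0,0],[0,0,0,0,0,0],[0,0,0,0,0,0],[0,0,0,0,0,0],[0,0,0,0,0,0],[0,0,0,0,0,0]],
  ],
  fingers=1,
)

```text
clock: 19.42
tool_pos: [0.4215, -0.2345, 0.0695]
orientation: [180.0, 0.0, -97.0]
force: [0.9, -0.7, -0.4]
opening: 0.0736
gripper_force: 0.0
```

Scaled: -12 cm / 30 = -0.4, -11 cm / 30 = -0.3667.

send_rows(
  plan=[
    [[0,0,-0.0667,0,0,0],[0,0,-0.1667,0,0,0],[0,0,-0.2667,0,0,0],[0,0,-0.3667,0,0,0],[0,0,-0.4,0,0,0]],
  ],
)

```text
clock: 19.83
tool_pos: [0.4234, -0.2352, 0.1939]
orientation: [-179.7, -0.1, -97.0]
force: [1.0, -1.0, -0.2]
opening: 0.0879
gripper_force: 0.0
```

```bash
python3 go.py .5795 -.1005 .15 -97
```

```text
t 19.83 pos [ 0.4234 -0.2352  0.1939] ori [-179.7   -0.1  -97. ] q [ -5.7   3.6 -25.7   0.1 -60.3  -1.4] F [ 1.  -1.  -0.2] open 0.0879 g 0.0
shift [-15.27 -13.84   4.45] turn [-0.3 -0.1  0. ] rows 6.0
```

Scaled: -15.3 cm / 30 = -0.51, -15.2 cm / 30 = -0.5067, -56 degrees / 180 = -0.3111.

send_rows(
  plan=[
    [[-0.0867,-0.08,0,0,0,-0.0389],[-0.1733,-0.16,0,0,0,-0.0778],[-0.26,-0.2367,0,0,0,-0.1167],[-0.3467,-0.3133,0,0,0,-0.1556],[-0.43,-0.39,0,0,0,-0.1944],[-0.5067,-0.46,0,0,0,-0.2333],[-0.51,-0.46,0.0667,0,0,-0.2722],[-0.51,-0.46,0.1467,0,0,-0.3111]],
  ],
)

```text
clock: 20.5
tool_pos: [0.5796, -0.0979, 0.1458]
orientation: [-179.9, -0.1, -40.5]
force: [0.2, -0.1, -0.9]
opening: 0.0876
gripper_force: 0.0
```

Scaled: -6 degrees / 180 = -0.0333.

send_rows(
  plan=[
    [[0,0,0,0,0,-0.0333],[0,0,0,0,0,-0.0333],[0,0,0,0,0,-0.0333]],
  ],
)

```text
clock: 20.75
tool_pos: [0.5773, -0.0995, 0.1453]
orientation: [180.0, 0.0, -35.2]
force: [0.2, -0.0, 0.3]
opening: 0.0877
gripper_force: 0.0
```

```bash
python3 w.py "(0,130,80),(7,255,255)" .052; python3 go.py .5795 -.1005 .016 -35;python3 - <<'E'
from h import *
s=ctrl.snapshot("wrist"); cv2.imwrite("pics/w3.png",s["img"][:,:,::-1])
E
```

```text
(467, 258.2, 192.4, 246, 181, 25, 24) [ 0.5801 -0.1006  0.052 ]
(107, 329.0, 293.8, 315, 290, 32, 11) [ 0.447  -0.0975  0.052 ]
t 20.8 pos [ 0.5775 -0.0996  0.1459] ori [-180.    -0.   -35.2] q [  9.3  15.9 -17.2   0.  -56.8  45.4] F [-0.5 -0.6 -0.1] open 0.0879 g 0.0
shift [ 0.21 -0.04 12.99] turn [-0.  -0.  -0.2] rows 4.0
```

View pics/w3.png

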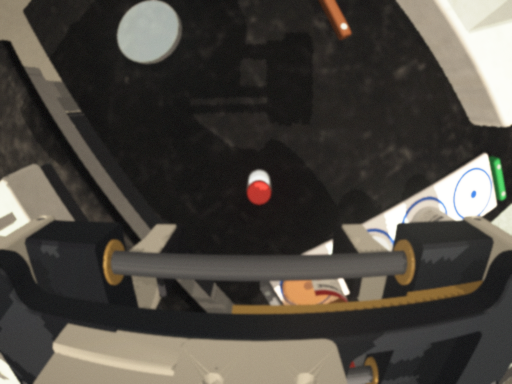

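```bash
python3 - <<'E'
from h import *
s=ctrl.snapshot("wrist"); a=ctrl.snapshot("scene")
for z in(0,.03,.06): print(z,[plane(s,u,v,z,True)[:2] for u,v in((150,215),(90,110))],[plane(a,u,v,z)[:2] for u,v in((165,178),(250,103),(155,165),(262,92))])
E
```

```text
0 [array([0.6178, 0.0253]), array([0.7575, 0.0081])] [array([ 0.4052, -0.0101]), array([0.8383, 0.0721]), array([0.4181, 0.0557]), array([0.9159, 0.0883])]
0.03 [array([0.6199, 0.0088]), array([ 0.7459, -0.0067])] [array([ 0.3906, -0.0376]), array([0.8087, 0.0418]), array([0.4029, 0.0259]), array([0.8837, 0.0574])]
0.06 [array([ 0.622 , -0.0078]), array([ 0.7343, -0.0216])] [array([ 0.3759, -0.0651]), array([0.7792, 0.0114]), array([ 0.3878, -0.0038]), array([0.8515, 0.0265])]
```

Vial confirmed at (0.580,-0.1007), with no neighbours within the gripper's span. Descend, grip, lift.

Scaled: 12.8 cm / 30 = 0.4267, 12 cm / 30 = 0.4.

send_rows(
  plan=[
    [[0.0067,0,0.1,0,0,0],[0.0067,0,0.2,0,0,0],[0.0067,0,0.2833,0,0,0],[0.0067,0,0.35,0,0,0],[0.0067,0,0.4,0,0,0],[0.0067,0,0.4267,0,0,0],[0.0067,0,0.4267,0,0,0],[0.0067,0,0.4267,0,0,0]],
  ],
)

```text
clock: 21.62
tool_pos: [0.5792, -0.1007, 0.0181]
orientation: [-180.0, -0.0, -35.0]
force: [0.2, -0.2, 0.5]
opening: 0.0876
gripper_force: 0.0
```

send_rows(
  plan=[
    [[0,0,0,0,0,0],[0,0,0,0,0,0],[0,0,0,0,0,0],[0,0,0,0,0,0],[0,0,0,0,0,0],[0,0,0,0,0,0],[0,0,0,0,0,0],[0,0,0,0,0,0]],
  ],
  fingers=0,
)

```text
clock: 22.28
tool_pos: [0.5788, -0.1006, 0.0176]
orientation: [-180.0, -0.0, -35.0]
force: [-0.2, -0.2, 0.4]
opening: 0.0399
gripper_force: 0.0
```

send_rows(
  plan=[
    [[0,0,0,0,0,0],[0,0,0,0,0,0],[0,0,0,0,0,0]],
  ],
)

```text
clock: 22.53
tool_pos: [0.5787, -0.1006, 0.0175]
orientation: [180.0, 0.0, -35.0]
force: [-0.6, 0.1, 0.8]
opening: 0.0223
gripper_force: 30.0
```

```bash
python3 go.py .4118 -.3142 .15 -97
```

```text
t 22.53 pos [ 0.5787 -0.1006  0.0175] ori [180.   0. -35.] q [  9.2  24.7 -24.3  -0.  -41.   45.8] F [-0.6  0.1  0.8] open 0.0223 g 30.0
shift [ -1.42  27.07 -13.25] turn [ 0.  0. 62.] rows 8.0
```

Scaled: -13.3 cm / 30 = -0.4433, -12.5 cm / 30 = -0.4167.

send_rows(
  plan=[
    [[0,0,-0.0333,0,0,0],[0,0,-0.1,0,0,0],[0,0,-0.1833,0,0,0],[0,0,-0.2667,0,0,0],[0,0,-0.35,0,0,0],[0,0,-0.4167,0,0,0],[0,0,-0.4433,0,0,0],[0,0,-0.4433,0,0,0]],
  ],
)

```text
clock: 23.2
tool_pos: [0.5801, -0.1006, 0.1535]
orientation: [-179.8, -0.2, -35.0]
force: [0.3, -0.7, -0.3]
opening: 0.0218
gripper_force: 30.0
```

Scaled: 25.5 cm / 30 = 0.85, 22.5 cm / 30 = 0.75, 56 degrees / 180 = 0.3111.

send_rows(
  plan=[
    [[0,0.0667,0,0,0,0.0389],[-0.0067,0.1667,0,0,0,0.0778],[-0.0133,0.2833,0,0,0,0.1167],[-0.02,0.4,0,0,0,0.1556],[-0.0267,0.5167,0,0,0,0.1944],[-0.0333,0.6333,0,0,0,0.2333],[-0.04,0.75,0,0,0,0.2722],[-0.0467,0.85,0,0,0,0.3111]],
  ],
)

```text
clock: 23.87
tool_pos: [0.4186, -0.3024, 0.1493]
orientation: [179.9, 0.0, -91.4]
force: [0.8, -0.1, -0.9]
opening: 0.0218
gripper_force: 30.0
```

```bash
python3 go.py .4118 -.3142 .06 -97
```

```text
t 23.87 pos [ 0.4186 -0.3024  0.1493] ori [179.9   0.  -91.4] q [-14.1   9.5 -25.3  -0.  -55.3  12.7] F [ 0.8 -0.1 -0.9] open 0.0218 g 30.0
shift [1.21 0.63 8.93] turn [0.1 0.  5.6] rows 3.0
```

Scaled: 10 cm / 30 = 0.3333, 9 cm / 30 = 0.3, 5.6 degrees / 180 = 0.0311.

send_rows(
  plan=[
    [[0.02,0.01,0,0,0,0.0167],[0.04,0.0167,0.0667,0,0,0.0311],[0.04,0.0167,0.15,0,0,0.0311],[0.04,0.0167,0.2333,0,0,0.0311],[0.04,0.0167,0.3,0,0,0.0311],[0.04,0.0167,0.3333,0,0,0.0311],[0.04,0.0167,0.3333,0,0,0.0311],[0.04,0.0167,0.3333,0,0,0.0311]],
  ],
)

```text
clock: 24.53
tool_pos: [0.4154, -0.3133, 0.0501]
orientation: [179.9, 0.0, -96.6]
force: [0.8, -1.8, 0.7]
opening: 0.022
gripper_force: 30.0
```

```bash
python3 go.py .4118 -.3142 .0255 -97; python3 - <<'E'
from h import *
a=ctrl.snapshot("scene");b=ctrl.snapshot("side")
cv2.imwrite("pics/p3.png",np.hstack([cv2.resize(a["img"][125:275,150:300],(400,400)),cv2.resize(b["img"][130:280,230:380],(400,400))])[:,:,::-1])
E
```

```text
t 24.53 pos [ 0.4154 -0.3133  0.0501] ori [179.9   0.  -96.6] q [-15.4  17.  -31.3   0.  -41.8   8.8] F [ 0.8 -1.8  0.7] open 0.022 g 30.0
shift [0.13 0.34 2.46] turn [0.1 0.  0.4] rows 1.0
```

View pics/p3.png

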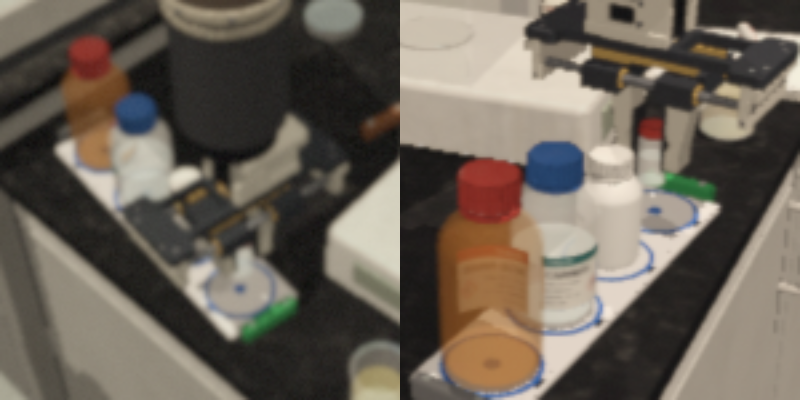

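All three bottles stand in their rings, and the vial hangs above the last mark, clear of the green block and beaker. Lowering.

Scaled: 2.4 cm / 30 = 0.08, 2.3 cm / 30 = 0.0767, 0.4 degrees / 180 = 0.0022.

send_rows(
  plan=[
    [[0.0033,0.01,0.02,0,0,0.0022],[0.0033,0.01,0.04,0,0,0.0022],[0.0033,0.01,0.0567,0,0,0.0022],[0.0033,0.01,0.07,0,0,0.0022],[0.0033,0.01,0.0767,0,0,0.0022],[0.0033,0.01,0.08,0,0,0.0022],[0.0033,0.01,0.08,0,0,0.0022]],
  ],
)

```text
clock: 25.22
tool_pos: [0.4125, -0.314, 0.0263]
orientation: [180.0, 0.0, -97.0]
force: [-0.1, -0.3, -0.3]
opening: 0.022
gripper_force: 30.0
```

```bash
python3 go.py .4118 -.3142 .0255 -97
```

```text
t 25.22 pos [ 0.4125 -0.314   0.0263] ori [180.   0. -97.] q [-15.6  18.9 -32.8   0.  -38.3   8.5] F [-0.1 -0.3 -0.3] open 0.022 g 30.0
shift [0.03 0.07 0.08] turn [ 0.  0. -0.] rows 1.0
```

Scaled: 0.15 cm / 30 = 0.005, 0.1 cm / 30 = 0.0033.

send_rows(
  plan=[
    [[0,0,0.0033,0,0,0],[0,0,0.005,0,0,0],[0,0,0.005,0,0,0]],
  ],
)

```text
clock: 25.47
tool_pos: [0.4129, -0.3141, 0.0254]
orientation: [-180.0, -0.0, -97.0]
force: [-0.9, 0.1, 2.3]
opening: 0.0221
gripper_force: 30.0
```

send_rows(
  plan=[
    [[0,0,0,0,0,0],[0,0,0,0,0,0],[0,0,0,0,0,0],[0,0,0,0,0,0],[0,0,0,0,0,0],[0,0,0,0,0,0],[0,0,0,0,0,0]],
  ],
  fingers=1,
)

```text
clock: 26.05
tool_pos: [0.4126, -0.314, 0.025]
orientation: [180.0, 0.0, -97.0]
force: [0.0, -0.2, -0.4]
opening: 0.063
gripper_force: 0.0
```

Scaled: -18 cm / 30 = -0.6, -15 cm / 30 = -0.5.

send_rows(
  plan=[
    [[0,0,-0.0333,0,0,0],[0,0,-0.1,0,0,0],[0,0,-0.2,0,0,0],[0,0,-0.3,0,0,0],[0,0,-0.4,0,0,0],[0,0,-0.5,0,0,0],[0,0,-0.6,0,0,0],[0,0,-0.6,0,0,0]],
  ],
)

```text
clock: 26.72
tool_pos: [0.4153, -0.3156, 0.2123]
orientation: [-179.4, -0.2, -97.0]
force: [1.9, 0.1, 0.6]
opening: 0.0876
gripper_force: 0.0
```

Scaled: -15 cm / 30 = -0.5, -12 cm / 30 = -0.4.

send_rows(
  plan=[
    [[0,-0.1333,0,0,0,0],[0,-0.2667,0,0,0,0],[0,-0.4,0,0,0,0],[0,-0.5,0,0,0,0],[0,-0.5,0,0,0,0],[0,-0.5,0,0,0,0]],
  ],
)

```text
clock: 27.22
tool_pos: [0.5632, -0.3296, 0.2031]
orientation: [179.9, 0.2, -96.9]
force: [4.2, 9.9, -4.3]
opening: 0.0877
gripper_force: 4.3
```

```bash
python3 - <<'E'
from h import *
a=ctrl.snapshot("scene");b=ctrl.snapshot("side"); print(ctrl.get_obs()["tool_pos"])
cv2.imwrite("pics/p4.png",np.hstack([cv2.resize(a["img"][125:275,150:300],(400,400)),cv2.resize(b["img"][130:280,230:380],(400,400))])[:,:,::-1])
red=((0,130,80),(7,255,255));blue=((95,90,40),(130,255,255))
A=blobs(a["img"],*red,(150,110,300,290))[:2];B=blobs(b["img"],*red,(230,130,370,290))[:2]
for p,q in zip(A,B): print(p,q,*tri(ray(a,*p[1:3]),ray(b,*q[1:3])))
p=blobs(a["img"],*blue,(150,110,300,240))[0];q=blobs(b["img"],*blue,(230,130,370,220))[0]; print(p,q,*tri(ray(a,*p[1:3]),ray(b,*q[1:3])))
E
```

```text
[ 0.5624 -0.3297  0.2036]
(221, 183.0, 146.3, 175, 139, 17, 16) (519, 263.1, 201.2, 251, 190, 25, 24) [ 0.4421 -0.0764  0.1376] 0.001716261141831222
(27, 239.4, 221.1, 237, 219, 6, 5) (80, 325.8, 188.6, 320, 185, 12, 8) [ 0.4131 -0.3154  0.0549] 0.0020332143664355696
(187, 200.9, 166.8, 193, 159, 16, 16) (354, 287.8, 192.5, 277, 184, 22, 19) [ 0.4332 -0.1548  0.1191] 0.004902148095471768
```

View pics/p4.png

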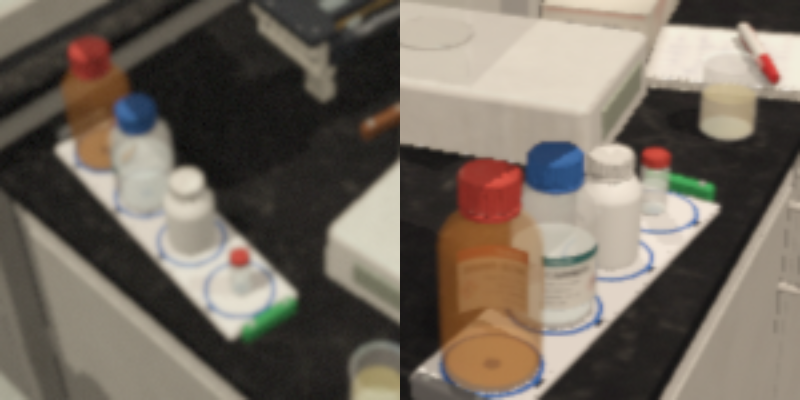

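All four stand centred on their marks within about 2 mm. The retreat brushed the balance shield (about 10 N), so I'm backing off the way I came and rising.

Scaled: -6 cm / 30 = -0.2, -5 cm / 30 = -0.1667.

send_rows(
  plan=[
    [[-0.0333,0.0667,0,0,0,0],[-0.0667,0.1333,0,0,0,0],[-0.1,0.2,-0.0667,0,0,0],[-0.1,0.2,-0.1667,0,0,0],[-0.1,0.2,-0.2,0,0,0],[-0.1,0.2,-0.2,0,0,0],[-0.1,0.2,-0.2,0,0,0],[-0.1,0.2,-0.2,0,0,0]],
  ],
)

```text
clock: 27.98
tool_pos: [0.5054, -0.2951, 0.2647]
orientation: [180.0, 0.0, -97.0]
force: [0.2, 0.2, -1.1]
opening: 0.0876
gripper_force: 0.0
```

send_rows(
  plan=[
    [[0,0,0,0,0,0],[0,0,0,0,0,0],[0,0,0,0,0,0],[0,0,0,0,0,0]],
  ],
)

```text
clock: 28.32
tool_pos: [0.5055, -0.2953, 0.2645]
orientation: [179.9, 0.0, -97.0]
force: [0.6, -0.5, 0.5]
opening: 0.0879
gripper_force: 0.0
```

```bash
python3 - <<'E'
from h import *
o=ctrl.get_obs(); print(o["tool_pos"],o["force"],o["gripper_force"],o["qvel"])
b=ctrl.snapshot("side");a=ctrl.snapshot("scene")
cv2.imwrite("pics/f.png",np.hstack([cv2.resize(a["img"],(400,300)),cv2.resize(b["img"],(400,300))])[:,:,::-1])
E
```

```text
[ 0.5055 -0.2953  0.2645] [ 0.5944 -0.52    0.4949] 0.0 [ 0.0319 -0.1654  0.1097 -0.0774  0.0527  0.0408]
```

View pics/f.png

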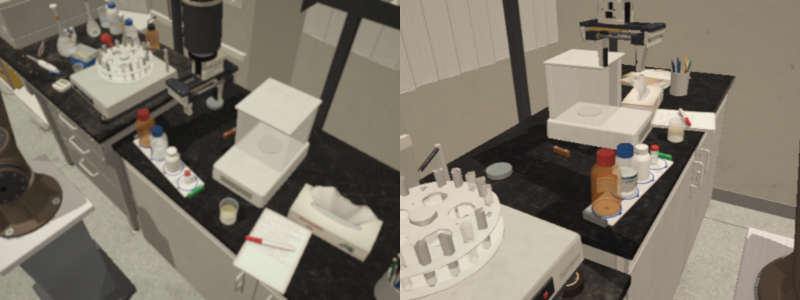

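The arm is free with no contact force; the four stand in order from green to grey, and the beaker is untouched. Handing in.

```bash
python3 -c "
from plant import ctrl
print(ctrl.close_job())"
```

```text
the job is handed in; nothing more can be done
None
```

I handed the job in at about 28 s of the 90 s: the vial, white, blue-capped and amber bottles stand upright in that order from the green end to the grey end. The caps I measured are within about 2 mm of their marks, the white bottle was only checked by eye, the beaker is untouched, the gripper brushed the balance once at about 10 N while retreating, and no verdict came back.

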